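# Swing the dust cover off the vial port

### The arm

A 7-joint arm with a two-finger parallel gripper is mounted at the origin on the work surface. World frame = base frame: x ahead of the robot, y to its left, z up, the work surface at z = 0. Lengths are in m, angles in rad, forces in N, time in s.
With the tool pointing down it reaches from about 0.4 to 0.875 m from the base axis. Payload 19.3 kg.
Tool frame: the origin (TCP) lies midway between the tips of the shut fingers; the grasp point (between the pads) lies 19 mm behind it; z points along the fingers, y is the line along which they close (so a half turn about z gives the same grasp; the last joint's range is limited). The gripper opens to 85 mm and grips with 20 to 120 N. Pads are 22 mm wide; open, the fingers measure 114 mm over their backs; the gripper's body (76 mm by 85 mm) begins 54 mm behind the grasp point. The pads swing forward as they close: fully open they stand 13 mm farther back than shut.
Start: joints at [1.107, 0.521, -0.036, 1.599, 0.021, 1.021, -0.113], TCP at [0.24, -0.577, 0.231] pointing down, gripper open.
Joint ranges: [-2.91, 2.91], [-0.3, 2.13], [-1.5, 1.42], [0.17, 2.43], [-1.26, 4.41], [0.16, 1.93], [-2.52, 2.52]. Speed limits (rad/s): [1.89, 1.89, 2.39, 2.39, 3.01, 3.01, 3.01].

### API

Orientations are given as [roll, pitch, yaw] about the fixed x, y, z axes, in that order (R = Rz(yaw) Ry(pitch) Rx(roll)).
In Python, from workcell import telemetry, grab_frame, calibration, bot, outline_of, landmark_of gives the robot as it stands. The module is installed in compiled form; this text tells all that it offers.
- The arm moves only by the shell command python3 -m inch 'ROWS' [FORCE]. ROWS is JSON, a list of rows, each a list of 7 numbers: the shift along the tool's x, y, z in m, then the turn, a rotation vector about the tool's x, y, z in rad, then the closure, from 0 (fully open) to 1 (shut). A call has 1 to 5 rows; each row shifts and turns the commanded pose from where the row before left it, along the tool's axes as they then stand; what a row does not reach is not made up. A row lasts 1/10 s, in which the tool goes at most 50 mm and 8.59 degrees, less where a joint would pass 70% of its speed; a pose out of reach is approached as far as the arm can. A call is refused whole if a number of a shift passes 0.05 or a number of a turn 0.15, either way. A call with a gripper value outside its range is refused whole. The fingers move at their own pace and stop on an object; FORCE is the grip in N (left out, the last holds). Time passes only in rows, so rows that do not move let the fingers close. It gives the time, the measured TCP pose, the force, the opening and the grip force at its end, in the units of the state.
- telemetry.observe(): the state, without advancing time (a new reading comes with each control period).
- grab_frame(name): name is "scene" or "top"; returns the picture (480x640x3 uint8, red, green, blue); there is no depth.
- calibration(name): a dict with "fovy" (degrees; the focal length in pixels is half the picture's height over the tangent of half this angle, whatever the lens; pixels are square), "cx", "cy" (the principal point, pixels), "pose" (4x4, takes a point from camera to world coordinates). Camera axes: x right, y down, z forward; pixel columns grow to the right and rows downward; lengths in m; the calibration is good to about 2 mm. A picture is of the moment at which its call begins. calibration takes no time and is no camera call.
- bot.job_done(): hands the job in; it is judged then, once.
Trained networks look in the newest picture that a camera, given by its name, has taken for a name from the list of things; names that differ only in an ending like _2 or _b are one class to them, and where a whole thing is asked for, a point or a joint stands for the part that bears it (a point fixed in the world has none). Each returns a list of dicts, best first, with "score" (0 to 1); they miss things now and then, are a little off and sometimes report something else, mostly with a low value. They report only what shows in the picture. A call takes as long as a camera call. They do not tell look-alikes from the thing itself.
- outline_of(label, camera): "region" (480x640 bool, what is visible of it) and "rect" ([left, top, right, bottom] in pixels, round what is visible of it).
- landmark_of(label, camera): "xy" ([column, row] in pixels: a listed point, or the origin of a listed thing).
The state is a dict: "clock": time; "qpos": joint angles; "qd": joint speeds; "joint_efforts": joint torques, N m; "position": TCP position; "tool_rot": TCP orientation; "force": force on the tool from outside, world axes, zero at the start; "moment": the same for the moment, N m; "grip_width": finger opening in m; "finger_force": force on a finger pad.
Only numpy, scipy, OpenCV 4.12 (cv2) and the standard library are available. Lean on these libraries where they do the work, as an engineer would, in place of code of your own. Each camera call takes 0.05 s, during which the arm holds its last target. There are 200 camera calls.

### The job

The larger of the two vial readers is about to be used. Push or lead the dust cover on its top aside about its pin, counter-clockwise seen from above, by about a quarter turn so that the vial port is wide open, and leave it there. Keep the cover of the smaller reader shut.

Things in the scene. Friction and masses are not known exactly. Their poses are not given: they have to be found in the camera images.
- reader: Larger vial reader, fixed: white box, grey foot, 200 (x) by 180 (y) by 70 mm high. Origin: centre of underside, z up. Front (-x, towards the robot) has a small display and three keys on top. Vertical pivot pin at x +60, y 0, its head 79 mm above the bench; vial port, 28 mm wide, at x +14, y 0. A loose vial, 23 mm wide, 49 tall, stands on top near x +75, y +65, off the cover's path.
- cover (a joint): Larger reader's dust cover angle about its pin, rad. 0 shut: points from pin to reader's -x. Grows counter-clockwise from above; at 1.57 points to reader's -y; stop at 1.75. Starts 0 to 0.1; stays where left (friction 0.1 N m). Grey plate 4 mm thick, upper face 75.5 mm above bench: 48 mm disc centred 46 mm from the pin, 14 mm wide arm from pin to finger post.
- cover_post (a point): Centre of the top of the larger cover's finger post, 107.5 mm above the bench: an upright plain steel cylinder 14 mm in diameter and 32 mm tall, standing on the cover 82 mm from the pin axis. It swings with the cover.
- small_cover (a joint): Dust cover angle (rad) of the smaller reader: 160 by 130 by 60 mm, same look, fixed on the other side (left or right) of the robot's centre line. Its disc is 26 mm across, its post (same size) 55 mm from its pin. 0 shut, grows counter-clockwise from above; starts 0 to 0.05 and is to stay shut.
Not all that is in view belongs to the job. What is shaped like the part that bears small_cover but blue is not meant.

How it is judged:
At the end, for the whole second after the job is handed in: The larger reader's cover rests at more than 1.1 rad (63 degrees; the port is then wholly clear) and the smaller reader's cover is within 0.2 rad (11 degrees) of shut (value of joint cover above 1.1 rad and velocity of joint cover between -0.05 and 0.05 rad/s and value of joint small_cover below 0.2 rad); the robot touches nothing.
It fails at once if the smaller reader's cover was opened (more than 0.2 rad) (value of joint small_cover above 0.2 rad).
It also fails if it takes over 35 s, if anything falls off the work surface, if the arm or the gripper's body presses on something with over 40 N, if the wrist force passes 120 N, or if a joint passes its speed limit or range.

## Working session

There is one attempt and no reset: what is moved stays moved. The work goes in short steps, Python scripts to look and compute and a shell command to move; the robot and the scene stay as the last step left them, time stands still between calls to the robot, and variables do not carry over. Pictures are saved under pics/ and viewed, at most 10 in all, crops included, and the job is handed in when it is done.

```bash
mkdir -p pics
cat > h.py <<'E'
import numpy as np,cv2
from workcell import telemetry, grab_frame, calibration, bot, outline_of, landmark_of
def ray(cam,xy,z):
    c=calibration(cam);f=240/np.tan(np.radians(c["fovy"])/2);P=np.array(c["pose"])
    d=P[:3,:3]@np.array([(xy[0]-c["cx"])/f,(xy[1]-c["cy"])/f,1]);o=P[:3,3]
    return o+d*(z-o[2])/d[2]
def save(n,im): cv2.imwrite("pics/"+n,im[:,:,::-1])
E
python3 - <<'E'
from h import *
ims=[]
for c in("top","scene"):
    im=grab_frame(c);save(c+"0.png",im)
    for l,z in(("reader",0),("cover_post",.1075),("small_cover",.06),("cover",.0755)):
        for d in landmark_of(l,c)[:4]: print(c,l,np.round(d["xy"],1),round(d["score"],2),np.round(ray(c,d["xy"],z),3))
s=telemetry.observe();print(s)
E
```

```text
top reader [168.3 230.5] 0.79 [0.466 0.226 0.   ]
top cover_post [152.5 240.3] 0.85 [0.436 0.229 0.107]Traceback (most recent call last):
  File "<stdin>", line 6, in <module>
ValueError: it knows: cover_post, reader
```

View pics/top0.png

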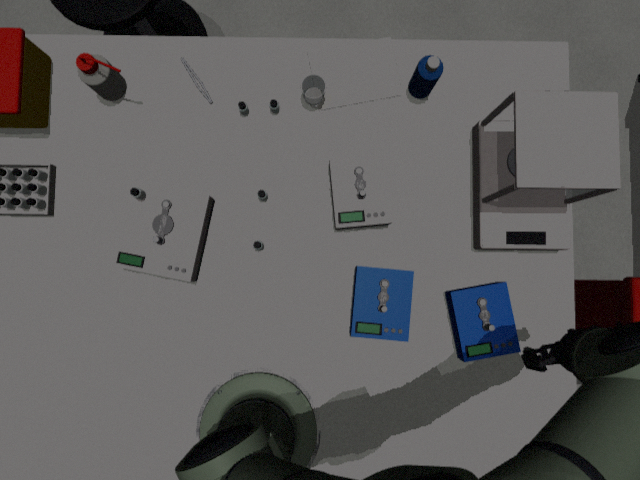

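The top view shows the larger white reader at about (165,235), with its post at about (160,240). The smaller white reader is at (360,195). Two blue look-alikes stand at (382,303) and (483,320). The larger white reader on the left fits the task, and I'll confirm it in a crop.

Run:
```python
from h import *
im=grab_frame("top");c=im[170:310,90:290];save("crop.png",cv2.convertScaleAbs(cv2.resize(c,(800,560),interpolation=cv2.INTER_CUBIC),alpha=1.6))
save("scene0.png",grab_frame("scene"))
for cam in("top","scene"):
  for l,z in(("reader",0),("cover_post",.1075)):
    for d in landmark_of(l,cam)[:5]: print(cam,l,np.round(d["xy"],1),round(d["score"],2),np.round(ray(cam,d["xy"],z),3))
s=telemetry.observe();print(s)
print(calibration("top")["pose"][:3,3] if not isinstance(calibration("top")["pose"],list) else calibration("top")["pose"])
```

```text
top reader [166.9 232.1] 0.9 [0.463 0.229 0.   ]
top cover_post [154.  238.6] 0.63 [0.439 0.226 0.107]
scene reader [447.1 238.3] 0.92 [0.465 0.218 0.   ]
scene cover_post [452.5 196.3] 0.8 [0.443 0.231 0.108]
{'clock': 0.45, 'qpos': array([ 1.10679761,  0.52139901, -0.03629984,  1.59957025,  0.02120794,
        1.02109678, -0.11282234]), 'qd': array([-6.36673668e-06,  1.67218498e-04, -8.63157081e-04, -1.66022698e-03,
       -8.16784654e-05,  1.10646180e-03, -9.69558074e-05]), 'joint_efforts': array([-7.82046081e-04, -9.26146674e+01,  1.97691679e+00, -3.69981551e+01,
        1.79672992e-02,  2.83419322e-03, -1.37679090e-04]), 'position': array([ 0.23976672, -0.57713119,  0.23126621]), 'tool_rot': array([-3.14150507e+00,  1.44844090e-05,  3.93738736e-01]), 'force': array([-0.39600949, -0.8736902 , -0.47472868]), 'moment': array([-0.03092757, -0.00387367,  0.00384119]), 'finger_force': 0.0, 'grip_width': 0.0852913301815909}
[ 0.3625858  -0.12877402  1.26490418]
```

View pics/crop.png

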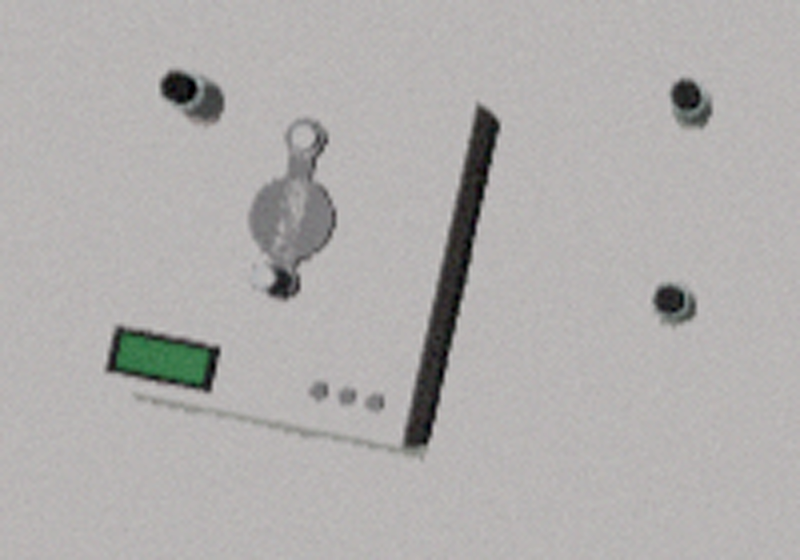

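View pics/scene0.png

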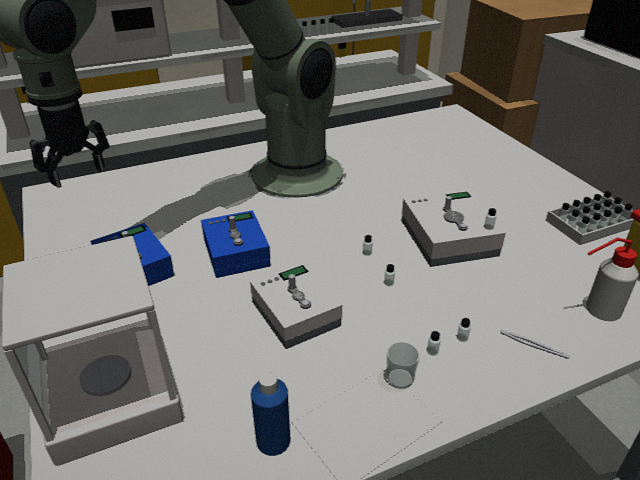

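The crop confirms it. The large white reader has its display at crop (163,358), its pin at (306,137), and the post top at (263,274), leaning outward with perspective. It is bigger than the white reader at (360,195) in the top view, and the vial stands on it. In the scene view it is at (450,225), and the small white one is at (295,300). The blue ones are decoys.

```bash
cat >> h.py <<'E'
def go(p,yaw=None):
    s=telemetry.observe();r=s["tool_rot"];d=np.array(p)-s["position"];y=r[2]
    return np.round([d@[np.cos(y),np.sin(y),0],d@[np.sin(y),-np.cos(y),0],-d[2],0 if yaw is None else y-yaw],3)
E
python3 - <<'E'
from h import *
pin=ray("top",(90+306/4,170+137/4),.079);post=ray("top",(90+263/4,170+274/4),.1075);d=ray("top",(90+292/4,170+219/4),.0755)
print(pin,post,d,np.linalg.norm((pin-post)[:2]),"ang",np.arctan2(*(pin-post)[1::-1]),np.arctan2(*(pin-d)[1::-1]))
a=ray("top",(90+135/4,170+397/4),.07);b=ray("top",(90+408/4,170+450/4),.07);print(a,b,np.linalg.norm(a-b),"psi",np.arctan2(*(a-b)[1::-1])-np.pi/2)
print(go((.5,-.15,.23),0))
E
```

```text
[0.51924026 0.20926494 0.079     ] [0.43968921 0.22227036 0.1075    ] [0.47306833 0.21668283 0.0755    ] 0.08060713554905814 ang -0.16205165346249475 -0.1592968107167697
[0.37206956 0.30321639 0.07      ] [0.3439193  0.14908602 0.07      ] 0.15667995340638521 psi -0.1806481948677554
[ 0.404 -0.295  0.001  0.394]
```

```bash
python3 -m inch '[[0.04,-0.03,0,0,0,0,0],[0.04,-0.03,0,0,0,0,0],[0.04,-0.03,0,0,0,0,0],[0.04,-0.03,0,0,0,0,0],[0.04,-0.03,0,0,0,0,0]]'; python3 -m inch '[[0.04,-0.03,0,0,0,0,0],[0.04,-0.03,0,0,0,0,0],[0.04,-0.03,0,0,0,0,0],[0.04,-0.03,0,0,0,0,0],[0.04,-0.03,0,0,0,0,0]]'; python3 -c "
from h import *
print(telemetry.observe()['qpos'],go((.46,.1,.23),0))"
```

```text
clock: 0.95
position: [0.3676, -0.3601, 0.2315]
tool_rot: [3.141, -0.0, 0.394]
force: [1.1, -0.4, 0.2]
grip_width: 0.0857
finger_force: 0.0
clock: 1.45
position: [0.4949, -0.1448, 0.2316]
tool_rot: [3.141, -0.0, 0.394]
force: [0.8, -0.8, -0.3]
grip_width: 0.0853
finger_force: 0.0
[ 0.32369083  0.3528632  -0.19715057  1.87833516  0.08546886  0.91785
 -1.09077333] [ 0.062 -0.239  0.002  0.394]
```

```bash
python3 -m inch '[[0.01,-0.04,0,0,0,0,0.5],[0.01,-0.04,0,0,0,0,0.5],[0.01,-0.04,0,0,0,0,0.5],[0.01,-0.04,0,0,0,0,0.5],[0.01,-0.04,0,0,0,0,0.5]]'; python3 -m inch '[[0,-0.03,0,0,0,0.1,0.5],[0,-0.03,0,0,0,0.1,0.5],[0,-0.03,0,0,0,0.1,0.5],[0,0,0,0,0,0.1,0.5],[0,0,0,0,0,0.05,0.5]]'; python3 -c "
from h import *
print(telemetry.observe()['qpos'],go((.438,.222,.16),-.1))"
```

```text
clock: 1.95
position: [0.4631, 0.0588, 0.2315]
tool_rot: [3.141, -0.0, 0.394]
force: [0.9, -0.0, -1.1]
grip_width: 0.0427
finger_force: 0.0
clock: 2.45
position: [0.4373, 0.144, 0.2314]
tool_rot: [-3.141, -0.0, -0.058]
force: [0.4, -1.1, 0.2]
grip_width: 0.0426
finger_force: 0.0
[-0.23254441  0.2692616  -0.25762638  2.00601762  0.08824795  0.87648062
 -2.16701328] [-0.004 -0.078  0.071  0.042]
```

```bash
python3 -m inch '[[0,-0.03,0,0,0,0,0.5],[0,-0.03,0.01,0,0,0,0.5],[-0.004,-0.018,0.03,0,0,0,0.5],[0,0,0.03,0,0,0,0.5],[0,0,0,0,0,0,0.5]]'
python3 - <<'E'
from h import *
print(telemetry.observe()['qpos'],go((.438,.222,.087)))
a=grab_frame("scene")[120:280,380:540];b=grab_frame("top")[170:310,90:230]
save("c1.png",cv2.convertScaleAbs(np.hstack([cv2.resize(a,(400,400)),cv2.resize(b,(400,400))]),alpha=1.6))
E
```

```text
clock: 2.95
position: [0.4363, 0.2207, 0.1587]
tool_rot: [3.139, 0.004, -0.055]
force: [-0.6, -0.6, 0.5]
grip_width: 0.0431
finger_force: 0.0
[-0.38049784  0.42208489 -0.26773172  2.00749865  0.16094824  0.73684437
 -2.37175642] [ 0.002 -0.001  0.072  0.   ]
```

View pics/c1.png

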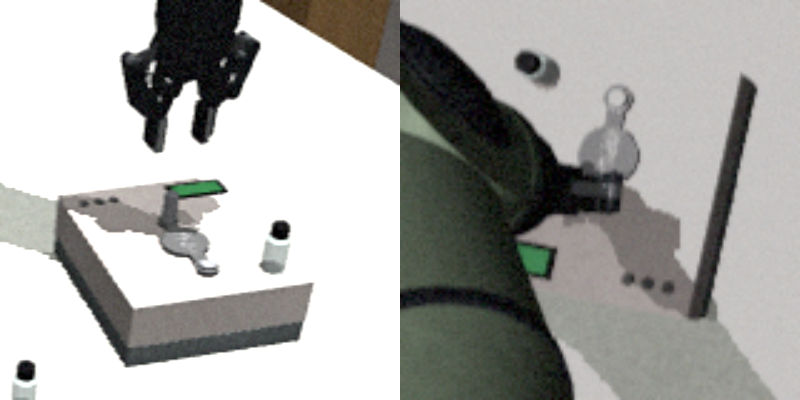

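The fingers straddle the post from above: tips at crop (155,150) and (203,140), with the post top at about (168,193). I'll check the post's position by ray from the scene camera.

Run:
```python
from h import *
print(ray("scene",(380+168*.4,120+193*.4),.1075))
print("tips",ray("scene",(380+155*.4,120+150*.4),.155),ray("scene",(380+203*.4,120+140*.4),.155))
for c in("scene",):
  for d in landmark_of("cover_post",c)[:2]: print(d["xy"],d["score"],ray(c,d["xy"],.1075))
```

```text
[0.44161409 0.21727632 0.1075    ]
tips [0.43347901 0.20072495 0.155     ] [0.43622204 0.25378939 0.155     ]
[446.0, 194.8] 0.57 [0.43109421 0.2209871  0.1075    ]
```

```bash
python3 -m inch '[[0.003,0,0.015,0,0,0,0.5],[0,0,0.015,0,0,0,0.5],[0,0,0.015,0,0,0,0.5],[0,0,0.015,0,0,0,0.5],[0,0,0.01,0,0,0,0.5]]'
python3 - <<'E'
from h import *
a=grab_frame("scene")[120:280,380:540]
save("c2.png",cv2.convertScaleAbs(cv2.resize(a,(500,500)),alpha=1.6))
E
```

```text
clock: 3.6
position: [0.4418, 0.2209, 0.0919]
tool_rot: [-3.141, -0.001, -0.057]
force: [-0.4, -0.1, -0.2]
grip_width: 0.0425
finger_force: 0.0
```

View pics/c2.png

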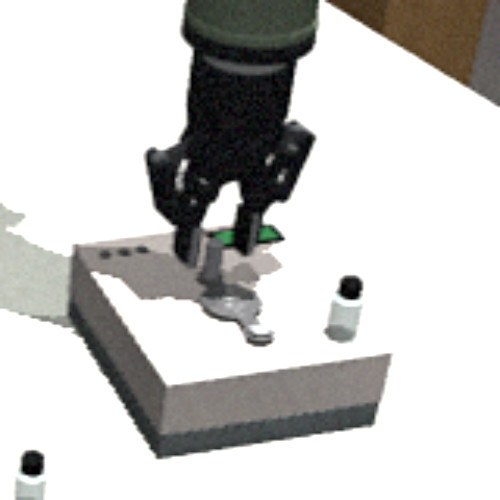

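The post stands between the fingers, at (210,262) in this crop, with the vial clear at (347,305). I'll lower slightly and lead the cover in an arc.

```bash
cat >> h.py <<'E'
def arc(c,z=.083):
    a=-.18+c
    return go((.519-.082*np.cos(a),.209-.082*np.sin(a),z),a)
E
python3 -m inch '[[0,0,0.008,0,0,0,0.5],[0,0.008,0,0,0,0,0.5],[0.001,0.008,0,0,0,-0.05,0.5],[0,0.008,0,0,0,-0.1,0.5],[0,0.008,0,0,0,-0.1,0.5]]'; python3 -c "
from h import *
for c in (.4,.5,.6,.7,.8): print(c,arc(c))"
```

```text
clock: 4.15
position: [0.4421, 0.1884, 0.084]
tool_rot: [-3.142, -0.001, 0.198]
force: [0.6, 1.3, 0.1]
grip_width: 0.0425
finger_force: 0.6
0.4 [-0.003 -0.003  0.001 -0.022]
0.5 [-0.002  0.005  0.001 -0.122]
0.6 [-0.001  0.013  0.001 -0.222]
0.7 [ 0.002  0.021  0.001 -0.322]
0.8 [ 0.005  0.029  0.001 -0.422]
```

Contact has begun (about 1.3 N) and the tool is on the arc at about 0.43 rad.

```bash
python3 -m inch '[[-0.001,0.008,0,0,0,-0.12,0.5],[0,0.008,0,0,0,-0.1,0.5],[0,0.008,0,0,0,-0.1,0.5],[0,0.008,0,0,0,-0.1,0.5],[0,0.008,0,0,0,-0.1,0.5]]'; python3 -c "
from h import *
for c in (.9,1,1.1,1.2,1.3,1.4): print(c,arc(c))"
```

```text
clock: 4.65
position: [0.457, 0.1518, 0.084]
tool_rot: [3.141, -0.001, 0.718]
force: [0.1, 1.5, 0.1]
grip_width: 0.0428
finger_force: 0.6
0.9 [ 0.002 -0.002  0.001 -0.002]
1 [ 0.003  0.006  0.001 -0.102]
1.1 [ 0.004  0.014  0.001 -0.202]
1.2 [ 0.006  0.022  0.001 -0.302]
1.3 [ 0.009  0.03   0.001 -0.402]
1.4 [ 0.012  0.037  0.001 -0.502]
```

```bash
python3 -m inch '[[0.002,0.008,0,0,0,-0.1,0.5],[0.001,0.008,0,0,0,-0.1,0.5],[0,0.008,0,0,0,-0.1,0.5],[0,0.008,0,0,0,-0.1,0.5],[0,0.008,0,0,0,-0.1,0.5]]'; python3 -c "
from h import *
for c in (1.5,1.6,1.65): print(c,arc(c))"
```

```text
clock: 5.15
position: [0.4905, 0.1295, 0.084]
tool_rot: [3.141, 0.0, 1.217]
force: [-1.0, 0.8, 0.3]
grip_width: 0.0428
finger_force: 0.6
1.5 [ 0.003  0.008  0.001 -0.103]
1.6 [ 0.004  0.016  0.001 -0.203]
1.65 [ 0.005  0.02   0.001 -0.253]
```

Next I'll lead it the last bit, back the pushing finger off to centre on the post, then lift.

```bash
python3 -m inch '[[0.002,0.008,0,0,0,-0.1,0.5],[0.001,0.008,0,0,0,-0.1,0.5],[0,0.005,0,0,0,-0.05,0.5],[0,0,0,0,0,0,0.5],[0,-0.008,0,0,0,0,0.5]]'
python3 - <<'E'
from h import *
print(arc(1.65))
a=grab_frame("scene")[120:280,380:540];b=grab_frame("top")[170:310,90:230]
save("c3.png",cv2.convertScaleAbs(np.hstack([cv2.resize(a,(400,400)),cv2.resize(b,(400,400))]),alpha=1.6))
E
```

```text
clock: 5.65
position: [0.5035, 0.128, 0.0836]
tool_rot: [3.141, -0.0, 1.461]
force: [-0.2, 0.5, -0.6]
grip_width: 0.0428
finger_force: 0.0
[ 0.     0.007  0.001 -0.009]
```

View pics/c3.png

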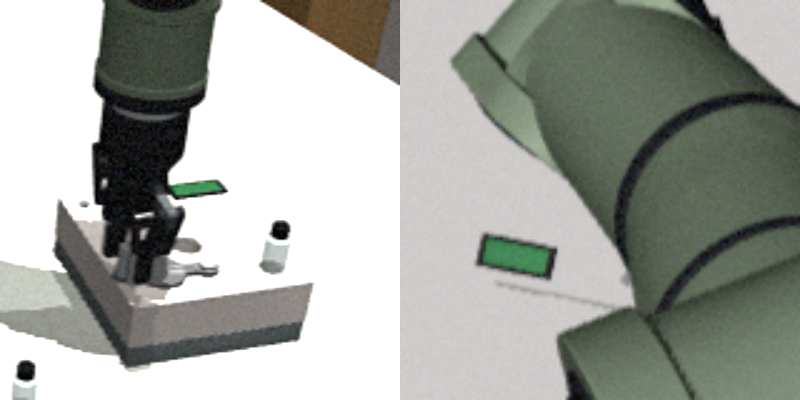

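The scene crop shows the cover swung to the side, with its arm from pin (210,270) to post (122,265) and the port uncovered at (187,245). I'll lift straight up and away.

```bash
python3 -m inch '[[0,0,-0.02,0,0,0,0.5],[0,0,-0.03,0,0,0,0.5],[0,0,-0.04,0,0,0,0.5],[0,0,-0.04,0,0,0,0.5],[0,0,-0.02,0,0,0,0.5]]'; python3 -m inch '[[0.04,0,0,0,0,0,0.5],[0.04,0,0,0,0,0,0.5],[0.04,0,0,0,0,0,0.5],[0,0,0,0,0,0,0.5],[0,0,0,0,0,0,0.5]]'
python3 - <<'E'
from h import *
print(telemetry.observe()["qd"].round(3))
a=grab_frame("scene")
save("c4.png",cv2.convertScaleAbs(cv2.resize(a[120:380,230:560],(760,600)),alpha=1.6))
E
```

```text
clock: 6.25
position: [0.5035, 0.129, 0.2365]
tool_rot: [3.138, -0.001, 1.463]
force: [0.1, -0.4, 0.5]
grip_width: 0.0425
finger_force: 0.0
clock: 6.75
position: [0.5153, 0.2487, 0.2332]
tool_rot: [-3.141, 0.0, 1.465]
force: [-0.8, -0.4, -0.0]
grip_width: 0.0431
finger_force: 0.0
[ 0.038 -0.009  0.014  0.013  0.002 -0.001  0.01 ]
```

View pics/c4.png

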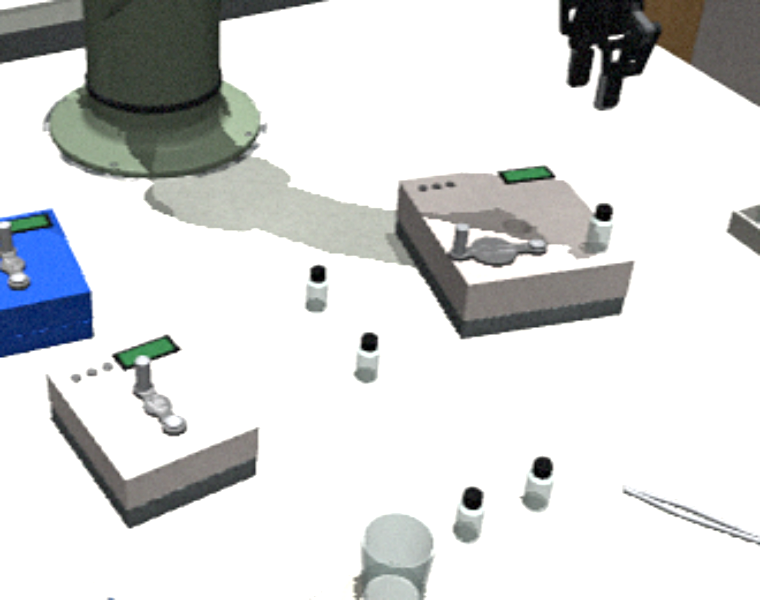

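The larger cover now lies across the reader, from pin (537,245) to post (460,240), about a quarter turn open. The small cover is shut at (157,395), the vial is still standing, and the gripper is clear of everything.

```bash
python3 -c "
from workcell import bot
print(bot.job_done())"
```

```text
the job is handed in; nothing more can be done
None
```

I swung the larger reader's cover counter-clockwise about a quarter turn, so its port is open; the smaller reader's cover is still shut, the gripper touches nothing, and the job was handed in at about 7 s (no verdict was returned).

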